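# Chill the adapter that fits the sample tube

## Robot

A 6-joint arm with a two-finger parallel gripper is mounted at the origin on the work surface. World frame = base frame: x ahead of the robot, y to its left, z up, the work surface at z = 0. Lengths are in mm, angles in rad, forces in N, time in s.
With the tool pointing down it reaches from about 425 to 1125 mm from the base axis. Payload 14.9 kg.
Tool frame: the origin (TCP) lies at the very end of the fingers, on their centre line; the grasp point (between the pads) lies 19 mm behind it; z points along the fingers, y is the line along which they close (so a half turn about z gives the same grasp; the last joint's range is limited). The gripper opens to 91 mm and grips with 3 to 60 N. Pads are 32 mm wide; open, the fingers measure 118 mm over their backs; the gripper's body (76 mm by 178 mm) begins 60 mm behind the grasp point.
Start: joints at [-1.139, 0.379, 1.734, -0, 1.028, -0.033], TCP at [313.769, -625.753, 213.932] pointing down, gripper open.
Joint ranges: [-2.77, 2.77], [-0.74, 2.19], [0, 2.66], [-1.06, 4.2], [0.31, 2.87], [-3.08, 3.08]. Speed limits (rad/s): [1.89, 1.89, 2.39, 3.14, 3.14, 3.14].

## Interface

Orientations are given as a rotation vector (axis times angle).
In Python, from cell import arm gives the robot as it stands. The module is installed in compiled form; this text tells all that it offers.
- The arm moves only by the tool play_rows, never from a script. Its argument "commands" is a list that holds one entry, the list of rows, each a list of 6 numbers: the shift along the tool's x, y, z as a fraction of full scale, then the turn, a rotation vector about the tool's x, y, z as a fraction of full scale. A call has 1 to 5 rows; each row is the pose to reach, as a shift and turn from the pose commanded when the call began, along the tool's axes at that moment, turning the shorter way round; what a row does not reach only later rows make up. Full scale, the value 1, is 12 cm for a shift and 180 degrees for a turn. A row lasts 1/8 s, in which the tool goes at most 62.5 mm and 10.7 degrees, less where a joint would pass 70% of its speed; a pose out of reach is approached as far as the arm can. A call with a number of a shift or a turn outside -1 to 1 is refused whole. A call with a gripper value outside its range is refused whole. "fingers" is the finger opening in mm, from 0 to 91.2, set as the call begins (left out, the last holds). The fingers move at their own pace and stop on an object; the grip force is fixed at half the most. Time passes only in rows, so rows that repeat a pose let the fingers close. It gives the time, the measured TCP pose, the force, the opening and the grip force at its end, in the units of the state.
- arm.state(): the state, without advancing time (a new reading comes with each control period).
- arm.capture(name): name is "side" or "top"; returns a dict with "color" (420x560x3 uint8, red, green, blue), "depth" (420x560 float32, mm along the optical axis (not along the pixel's ray), 0 where there is no reading), "fx", "fy", "cx", "cy" (pixels), "k1" (the pictures are not rectified: a ray, as slopes to the right and down, at radius r is drawn at 1 + k1 r^2 times it, then the intrinsics apply), "R" (3x3) and "t" (3): a world point X has camera coordinates R X + t. Camera axes: x right, y down, z forward; pixel columns grow to the right and rows downward; lengths in mm; the calibration is good to about 2 mm. A picture is of the moment at which its call begins.
- arm.hand_in(): hands the job in; it is judged then, once.
The state is a dict: "time_s": time; "joint_pos": joint angles; "qd": joint speeds; "tau": joint torques, N m; "eef_pos": TCP position; "ee_rot": TCP orientation; "force": force on the tool from outside, world axes, zero at the start; "ft_torque": the same for the moment, N m; "width": finger opening in mm; "grip_force": force on a finger pad.
Only numpy, scipy, OpenCV 4.12 (cv2) and the standard library are available. Lean on these libraries where they do the work, as an engineer would, in place of code of your own. Each camera call takes 0.05 s, during which the arm holds its last target. There are 200 camera calls.

## Task

Find the blue adapter sleeve whose bore fits the tube standing in the red ring, swing the cooler's door open, and stand that sleeve upright on the floor of the upper rack inside the door. Then shut the door fully, with the sleeve inside. Leave the other sleeves and all the tubes standing where they are.

Things in the scene. Friction and masses are not known exactly. Their poses are not given: they have to be found in the camera images.
- cooler: White sample cooler fixed on the bench, 250 mm wide, 240 deep, 250 high, roofed, open only at the front, where the door hangs. Origin: middle of its front edge at table height; x points into it, z up. Its front faces the robot (-x) or is turned up to 0.3 rad anticlockwise.
- door (a joint): The cooler's door, on a vertical hinge: 0 rad = shut, grows as it opens towards the robot (clockwise from above), stop at 1.9. It starts shut or ajar (up to 0.3), has no latch or spring, turns with light friction (about 1 N at the handle) and stays where it is left. Panel 250 mm wide, 30 thick, top edge 250 above the table.
- door_hinge (a point): On the vertical hinge axis at table height, the cooler's left (+y) front corner. Its axes turn with the door: x from the outer to the inner face (into the cooler when shut), -y from the hinge along the door to its free edge, z up. The inner face is the plane x = 0, the outer x = -30 mm.
- door_handle (a point): Grip point of the door's handle, a vertical round steel bar 12 mm thick, 140 to 235 mm above the table, its axis 35 mm in front of the outer face and 200 mm along from the hinge (at x -65, y -200 mm in the hinge frame). The point is on that axis, 215 mm above the table. Axes as door_hinge.
- door_rack (a point): Centre of the floor of the upper grey rack on the door's inner face: 165 mm above the table, 42.5 mm from the inner face, 125 mm along from the hinge; axes as door_hinge. Open-topped tray, inside 75 mm along x, 150 along y, rims 20 mm above its floor. The door rises 85 mm above this floor behind it; with the door shut the cooler's roof is 73 mm above it.
- marker_centre (a point): Centre, at table height, of the red flat ring (68 mm outside, 56 inside, 6 high) fixed on the bench. One tube stand stands within it: that is the sample tube.
- tube11: Amber sample tube of 11 mm diameter with a white cap (2 mm wider), fixed in a round black stand 44 mm across and 18 high; 85 mm high in all, loose, upright. Origin: centre of the underside. One of four, of diameters 11, 17, 23 and 29 mm; one stands in the red ring, three on the bench beyond the mat.
- adapter11: Blue plastic adapter sleeve for a 11 mm tube: upright tube 40 mm outside, 60 mm high, about 70 g, with a through bore of 12.5 mm. Origin: centre of the underside, z its axis. The four adapters differ only in the bore and stand about 80 mm apart on a yellow mat 3 mm thick.
- tube17: Amber sample tube of 17 mm diameter with a white cap (2 mm wider), fixed in a round black stand 44 mm across and 18 high; 95 mm high in all, loose, upright. Origin: centre of the underside. One of four, of diameters 11, 17, 23 and 29 mm; one stands in the red ring, three on the bench beyond the mat.
- adapter17: Blue plastic adapter sleeve for a 17 mm tube: upright tube 40 mm outside, 60 mm high, about 70 g, with a through bore of 18.5 mm. Origin: centre of the underside, z its axis. The four adapters differ only in the bore and stand about 80 mm apart on a yellow mat 3 mm thick.
- tube23: Amber sample tube of 23 mm diameter with a white cap (2 mm wider), fixed in a round black stand 44 mm across and 18 high; 100 mm high in all, loose, upright. Origin: centre of the underside. One of four, of diameters 11, 17, 23 and 29 mm; one stands in the red ring, three on the bench beyond the mat.
- adapter23: Blue plastic adapter sleeve for a 23 mm tube: upright tube 40 mm outside, 60 mm high, about 70 g, with a through bore of 24.5 mm. Origin: centre of the underside, z its axis. The four adapters differ only in the bore and stand about 80 mm apart on a yellow mat 3 mm thick.
- tube29: Amber sample tube of 29 mm diameter with a white cap (2 mm wider), fixed in a round black stand 44 mm across and 18 high; 100 mm high in all, loose, upright. Origin: centre of the underside. One of four, of diameters 11, 17, 23 and 29 mm; one stands in the red ring, three on the bench beyond the mat.
- adapter29: Blue plastic adapter sleeve for a 29 mm tube: upright tube 40 mm outside, 60 mm high, about 70 g, with a through bore of 30.5 mm. Origin: centre of the underside, z its axis. The four adapters differ only in the bore and stand about 80 mm apart on a yellow mat 3 mm thick.

How it is judged (in metres and radians):
On the way, in this order (a step that is already met when the one before it is completed fails the run):
1. the cooler's door is swung open (past 1 rad) (value of joint door above 1 rad), for 0.1 s.
2. the adapter that fits the sample tube stands upright and released in the door rack, the door still open (((horizontal distance between tube11 and marker_centre below 0.03 m and angle between adapter11's own z axis and vertical below 0.15 rad and x of adapter11 in the frame of door_rack between -0.03 and 0.03 m and y of adapter11 in the frame of door_rack between -0.065 and 0.065 m and z of adapter11 in the frame of door_rack between -0.006 and 0.008 m and linear speed of adapter11 below 0.03 m/s and distance of each of adapter17, adapter23, adapter29 from where it was at the start of the episode below 0.04 m) or (horizontal distance between tube17 and marker_centre below 0.03 m and angle between adapter17's own z axis and vertical below 0.15 rad and x of adapter17 in the frame of door_rack between -0.03 and 0.03 m and y of adapter17 in the frame of door_rack between -0.065 and 0.065 m and z of adapter17 in the frame of door_rack between -0.006 and 0.008 m and linear speed of adapter17 below 0.03 m/s and distance of each of adapter11, adapter23, adapter29 from where it was at the start of the episode below 0.04 m) or (horizontal distance between tube23 and marker_centre below 0.03 m and angle between adapter23's own z axis and vertical below 0.15 rad and x of adapter23 in the frame of door_rack between -0.03 and 0.03 m and y of adapter23 in the frame of door_rack between -0.065 and 0.065 m and z of adapter23 in the frame of door_rack between -0.006 and 0.008 m and linear speed of adapter23 below 0.03 m/s and distance of each of adapter11, adapter17, adapter29 from where it was at the start of the episode below 0.04 m) or (horizontal distance between tube29 and marker_centre below 0.03 m and angle between adapter29's own z axis and vertical below 0.15 rad and x of adapter29 in the frame of door_rack between -0.03 and 0.03 m and y of adapter29 in the frame of door_rack between -0.065 and 0.065 m and z of adapter29 in the frame of door_rack between -0.006 and 0.008 m and linear speed of adapter29 below 0.03 m/s and distance of each of adapter11, adapter17, adapter23 from where it was at the start of the episode below 0.04 m)) and value of joint door above 0.6 rad and contact force between the fingers and adapter11 below 0.1 N and contact force between the fingers and adapter17 below 0.1 N and contact force between the fingers and adapter23 below 0.1 N and contact force between the fingers and adapter29 below 0.1 N), for 0.2 s.
At the end, for the whole second after the job is handed in: The door is shut (within 0.05 rad) and the adapter for the tube in the red ring stands upright (within 0.15 rad) and still on the floor of the door's upper rack; the other three adapters and all four tubes stand upright within 40 mm of where they began (((horizontal distance between tube11 and marker_centre below 0.03 m and angle between adapter11's own z axis and vertical below 0.15 rad and x of adapter11 in the frame of door_rack between -0.03 and 0.03 m and y of adapter11 in the frame of door_rack between -0.065 and 0.065 m and z of adapter11 in the frame of door_rack between -0.006 and 0.008 m and linear speed of adapter11 below 0.03 m/s and distance of each of adapter17, adapter23, adapter29 from where it was at the start of the episode below 0.04 m) or (horizontal distance between tube17 and marker_centre below 0.03 m and angle between adapter17's own z axis and vertical below 0.15 rad and x of adapter17 in the frame of door_rack between -0.03 and 0.03 m and y of adapter17 in the frame of door_rack between -0.065 and 0.065 m and z of adapter17 in the frame of door_rack between -0.006 and 0.008 m and linear speed of adapter17 below 0.03 m/s and distance of each of adapter11, adapter23, adapter29 from where it was at the start of the episode below 0.04 m) or (horizontal distance between tube23 and marker_centre below 0.03 m and angle between adapter23's own z axis and vertical below 0.15 rad and x of adapter23 in the frame of door_rack between -0.03 and 0.03 m and y of adapter23 in the frame of door_rack between -0.065 and 0.065 m and z of adapter23 in the frame of door_rack between -0.006 and 0.008 m and linear speed of adapter23 below 0.03 m/s and distance of each of adapter11, adapter17, adapter29 from where it was at the start of the episode below 0.04 m) or (horizontal distance between tube29 and marker_centre below 0.03 m and angle between adapter29's own z axis and vertical below 0.15 rad and x of adapter29 in the frame of door_rack between -0.03 and 0.03 m and y of adapter29 in the frame of door_rack between -0.065 and 0.065 m and z of adapter29 in the frame of door_rack between -0.006 and 0.008 m and linear speed of adapter29 below 0.03 m/s and distance of each of adapter11, adapter17, adapter23 from where it was at the start of the episode below 0.04 m)) and value of joint door below 0.05 rad and distance of each of tube11, tube17, tube23, tube29 from where it was at the start of the episode below 0.04 m and angle between each of tube11, tube17, tube23, tube29, adapter11, adapter17, adapter23, adapter29's own z axis and vertical below 0.2 rad); the robot touches nothing.
It fails at once if a tube or an adapter is knocked over (angle between any of tube11, tube17, tube23, tube29, adapter11, adapter17, adapter23, adapter29's own z axis and vertical above 0.7 rad).
It also fails if it takes over 72 s, if anything falls off the work surface, if the arm or the gripper's body presses on something with over 40 N, if the wrist force passes 120 N, or if a joint passes its speed limit or range.

## Working session

There is one attempt and no reset: what is moved stays moved. The work goes in short steps, Python scripts to look and compute and a tool call to move; the robot and the scene stay as the last step left them, time stands still between calls to the robot, and variables do not carry over. Pictures are saved under pics/ and viewed, at most 10 in all, crops included, and the job is handed in when it is done.

Besides the shell and the picture viewer there is one more tool, called after "Request:" as a command line: name --argument value ..., lists and objects as JSON in quotes. play_rows: Moves the arm, as the interface text tells. Shift numbers are shares of 12 cm and turn numbers shares of 180 degrees, none past 1 either way. Its arguments: {"type":"object","properties":{"commands":{"type":"array"},"fingers":{"type":"number"}},"required":["commands"]}

```bash
mkdir -p pics
cat > h.py <<'E'
import numpy as np, cv2
from cell import arm
from scipy.spatial.transform import Rotation as Ro
def cloud(c):
    # world points per pixel
    h,w=c["depth"].shape
    K=np.array([[c["fx"],0,c["cx"]],[0,c["fy"],c["cy"]],[0,0,1.]])
    u,v=np.meshgrid(np.arange(w),np.arange(h))
    p=np.stack([u,v],-1).reshape(-1,1,2).astype(float)
    n=cv2.undistortPoints(p,K,np.array([c["k1"],0,0,0.])).reshape(h,w,2)
    d=c["depth"][...,None]
    P=np.concatenate([n*d,d],-1)
    W=(P-np.array(c["t"]))@np.array(c["R"])
    W[c["depth"]<=0]=np.nan
    return W
def save(c,n): cv2.imwrite(f"pics/{n}.png",c["color"][...,::-1])
def rel(p,Rt=None):
    s=arm.state(); R=Ro.from_rotvec(s["ee_rot"])
    d=R.inv().apply(np.array(p)-s["eef_pos"])/120
    return d
E
python3 - <<'E'
from h import *
for n in ("side","top"):
    c=arm.capture(n); save(c,n+"0"); np.savez(n+"0.npz",W=cloud(c),c=c["color"])
    print(n,c["fx"],c["k1"],-np.array(c["R"]).T@c["t"])
s=arm.state(); print(s["eef_pos"],s["ee_rot"],s["width"]); print(Ro.from_rotvec(s["ee_rot"]).as_matrix().round(3))
E
```

```text
side 413.9164955313416 0.034389348737280286 [119.92904356 652.2644146  651.91235279]
top 385.022919762415 -0.07321994648417758 [ 391.56621318  -28.55296615 1048.65970571]
[ 313.60767012 -625.43388086  213.35437265] [-3.05621529e+00 -7.23311513e-01  2.87886101e-04] 91.17718875674213
[[ 0.894  0.448 -0.   ]
 [ 0.448 -0.894  0.001]
 [ 0.    -0.001 -1.   ]]
```

View pics/side0.png

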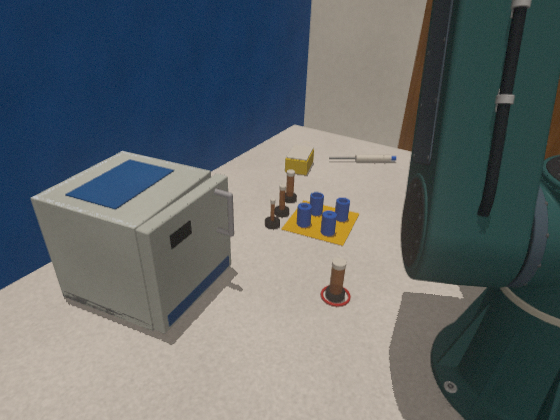

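View pics/top0.png

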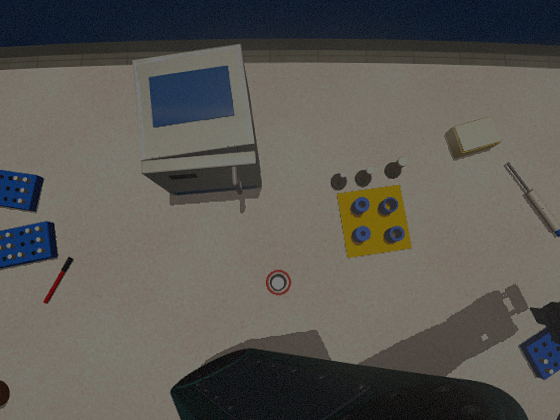

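The side view shows the cooler at the left with its door slightly ajar and handle near (228,215). The sample tube is in the ring at (337,285), and the sleeves are on the mat around (320,215). In the top view the ring is at (278,282), the sleeves at (360,205), (388,206), (362,234) and (396,234), and the door's front edge runs from (142,170) to (257,160).

Run:
```python
from h import *
S=np.load("side0.npz");T=np.load("top0.npz")
W,C=T["W"],T["c"].astype(int)
# adapters: top ring points
blue=(C[...,2]>C[...,0]+25)
cc=[]
for (u,v) in [(361,205),(388,206),(362,234),(396,234)]:
    sl=(slice(v-14,v+15),slice(u-14,u+15))
    P=W[sl][blue[sl]]; P=P[(P[:,2]>50)&(P[:,2]<75)]
    (x,y),r=cv2.minEnclosingCircle(P[:,:2].astype(np.float32))
    ctr=np.array([x,y]); 
    q=W[sl].reshape(-1,3); d=np.hypot(*(q[:,:2]-ctr).T)
    print("adapter",(u,v),ctr.round(1),round(r,1),np.median(P[:,2]).round(1),len(P), "area est mm2", round(len(P)*np.median(((1048-63)/385)**2)), "nonblue<20:",np.sum((d<18)&(q[:,2]<50)))
for (u,v) in [(278,282),(339,181),(363,177),(394,170)]:
    sl=(slice(v-16,v+17),slice(u-16,u+17)); P=W[sl].reshape(-1,3); z=np.nanmax(P[:,2])
    Q=P[(P[:,2]>z-8)]; print("tube",(u,v),Q.mean(0).round(1),z.round(1),len(Q), np.ptp(Q,axis=0).round(1))
# side widths of caps/tubes
W2=S["W"]; 
for name,(u,v) in dict(ring=(337,285),a=(273,218),b=(282,200),c=(291,187)).items():
    sl=(slice(v-35,v+25),slice(u-16,u+17)); P=W2[sl].reshape(-1,3)
    c0=S["c"][sl].reshape(-1,3).astype(int)
    am=(c0[:,0]>c0[:,2]+30)&(P[:,2]>25)
    P=P[am]; print(name,P.mean(0).round(1),np.percentile(P[:,2],[2,98]).round(1),len(P))
top=C.astype(np.uint8)[:,:,::-1]
a=cv2.resize(top[185:260,325:425],(800,600),interpolation=cv2.INTER_CUBIC)
b=S["c"][150:310,230:370,::-1]
b=cv2.resize(b,(525,600),interpolation=cv2.INTER_CUBIC)
cv2.imwrite("pics/a.png",cv2.convertScaleAbs(a,alpha=1.6));cv2.imwrite("pics/b.png",b)
```

```text
adapter (361, 205) [ 561.1 -238.1] 19.1 63.3 127 area est mm2 831 nonblue<20: 43
adapter (388, 206) [ 560.7 -313. ] 19.3 63.5 62 area est mm2 406 nonblue<20: 84
adapter (362, 234) [ 484.7 -238.5] 18.9 63.5 150 area est mm2 982 nonblue<20: 19
adapter (396, 234) [ 484.8 -327.5] 19.4 63.7 89 area est mm2 583 nonblue<20: 56
tube (278, 282) [361.4 -19.9 100.8] 105.2 108 [26.5 26.8  7.8]
tube (339, 181) [ 633.3 -187.8   85. ] 88.1 20 [11.1 10.5  5.2]
tube (363, 177) [ 643.5 -253.8   95.5] 99.3 40 [15.8 16.1  7.4]
tube (394, 170) [ 666.7 -339.4  100.1] 103.5 75 [23.6 23.8  7. ]
ring [358.7  -8.   57.6] [26.9 86.8] 290
a [ 647.5 -250.3   50.7] [26.8 80.1] 188
b [ 661.6 -299.6   53.6] [ 25.8 101.1] 324
c [ 693.9 -391.9   50.2] [ 26.1 100.4] 452
```

View pics/a.png

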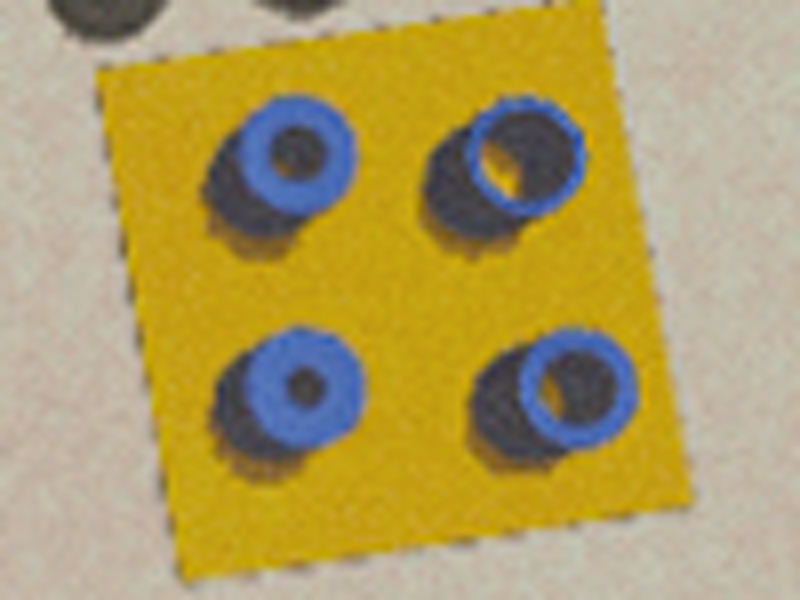

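View pics/b.png

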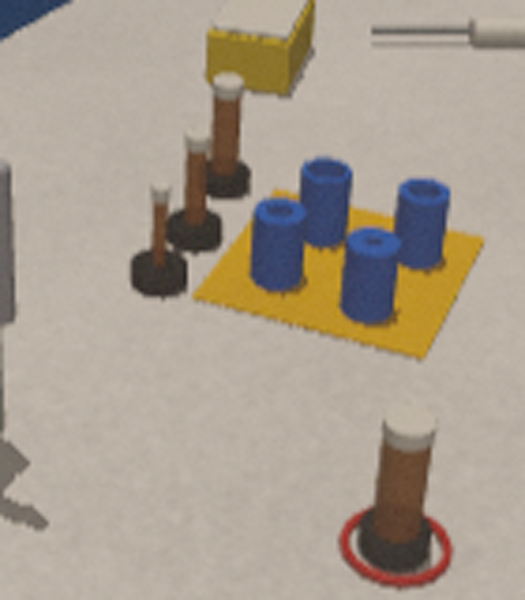

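The top-left pixel crop shows the sleeve bores, smallest at (305,388) and largest at (525,155). The tube in the ring is the thickest, and its cap area matches 31 mm, so it is tube29. The target sleeve is the one at about (560.7, -313). Next I'll measure the door.

Run:
```python
from h import *
S=np.load("side0.npz");T=np.load("top0.npz")
W,C=T["W"],T["c"]
m=np.zeros(W.shape[:2],bool); m[40:200,125:270]=1
P=W[m]; t=P[(P[:,2]>243)&(P[:,2]<257)]
print(len(t),np.median(t[:,2]))
r=cv2.minAreaRect(t[:,:2].astype(np.float32));print("all top rect",r,cv2.boxPoints(r).round(0).tolist())
# handle
h=P[(P[:,2]>225)&(P[:,2]<243)];print("h top",len(h),np.c_[h].round(0)[:40].tolist())
# side: door outer face plane; points
W2=S["W"]; sl=(slice(215,300),slice(160,225)); 
Q=W2[200:290,165:222].reshape(-1,3); Q=Q[np.isfinite(Q).all(1)]
c=np.median(Q,0);
for i in range(5):
    n=np.linalg.svd(Q-Q.mean(0),full_matrices=False)[2][2]; d=(Q-Q.mean(0))@n; Q=Q[np.abs(d)<max(2.5*d.std(),1)] if i<4 else Q
print("outer face",Q.mean(0).round(1),n.round(3),d.std().round(2),len(Q))
# cooler left side face plane
Q=W2[215:290,70:135].reshape(-1,3); Q=Q[np.isfinite(Q).all(1)]
for i in range(5):
    n=np.linalg.svd(Q-Q.mean(0),full_matrices=False)[2][2]; d=(Q-Q.mean(0))@n; Q=Q[np.abs(d)<max(2.5*d.std(),1)] if i<4 else Q
print("left face",Q.mean(0).round(1),n.round(3),d.std().round(2))
# handle in side
Q=W2[185:240,215:240].reshape(-1,3);Q=Q[(Q[:,2]>140)&(Q[:,2]<240)]
print(Q[::12].round(0).tolist())
a=cv2.resize(C[40:220,120:270,::-1],(600,720)[::1] if 0 else (500,600),interpolation=cv2.INTER_CUBIC)
cv2.imwrite("pics/c.png",cv2.convertScaleAbs(a,alpha=1.3))
```

```text
12956 251.1125179875072
all top rect ((729.56494140625, 165.77171325683594), (313.3663024902344, 250.9850616455078), 8.407038688659668) [[556.0, 267.0], [593.0, 19.0], [903.0, 65.0], [866.0, 313.0]]
h top 419 [[901.0, 65.0, 243.0], [896.0, 64.0, 226.0], [875.0, 61.0, 231.0], [859.0, 59.0, 229.0], [842.0, 56.0, 233.0], [825.0, 53.0, 231.0], [807.0, 51.0, 232.0], [790.0, 48.0, 232.0], [775.0, 46.0, 228.0], [758.0, 43.0, 232.0], [742.0, 41.0, 232.0], [725.0, 38.0, 233.0], [708.0, 36.0, 233.0], [692.0, 33.0, 233.0], [675.0, 31.0, 235.0], [661.0, 35.0, 242.0], [662.0, 32.0, 241.0], [662.0, 30.0, 241.0], [659.0, 52.0, 241.0], [661.0, 39.0, 236.0], [661.0, 37.0, 234.0], [662.0, 35.0, 232.0], [662.0, 33.0, 234.0], [662.0, 31.0, 231.0], [657.0, 71.0, 243.0], [657.0, 69.0, 243.0], [657.0, 67.0, 241.0], [660.0, 40.0, 231.0], [661.0, 38.0, 228.0], [662.0, 36.0, 227.0], [662.0, 33.0, 227.0], [662.0, 31.0, 227.0], [655.0, 89.0, 241.0], [654.0, 87.0, 243.0], [655.0, 85.0, 242.0], [655.0, 82.0, 242.0], [653.0, 100.0, 242.0], [650.0, 115.0, 243.0], [650.0, 113.0, 242.0], [649.0, 131.0, 239.0]]
outer 
[... 824 characters left out ...]
7.0, 64.0, 180.0], [575.0, 76.0, 201.0], [617.0, 45.0, 168.0], [617.0, 67.0, 177.0], [577.0, 77.0, 196.0], [618.0, 50.0, 165.0], [616.0, 76.0, 176.0], [581.0, 78.0, 190.0], [618.0, 58.0, 164.0], [575.0, 70.0, 185.0], [618.0, 40.0, 152.0], [616.0, 67.0, 164.0], [574.0, 77.0, 185.0], [617.0, 49.0, 152.0], [613.0, 77.0, 165.0], [581.0, 77.0, 177.0], [615.0, 58.0, 152.0], [614.0, 80.0, 161.0], [578.0, 77.0, 173.0], [618.0, 52.0, 142.0], [615.0, 73.0, 152.0], [615.0, 82.0, 154.0], [576.0, 73.0, 164.0], [574.0, 75.0, 163.0], [573.0, 74.0, 161.0], [575.0, 75.0, 157.0], [584.0, 77.0, 153.0], [604.0, 77.0, 142.0], [575.0, 72.0, 151.0], [580.0, 80.0, 151.0], [580.0, 79.0, 148.0], [579.0, 77.0, 145.0]]
```

View pics/c.png

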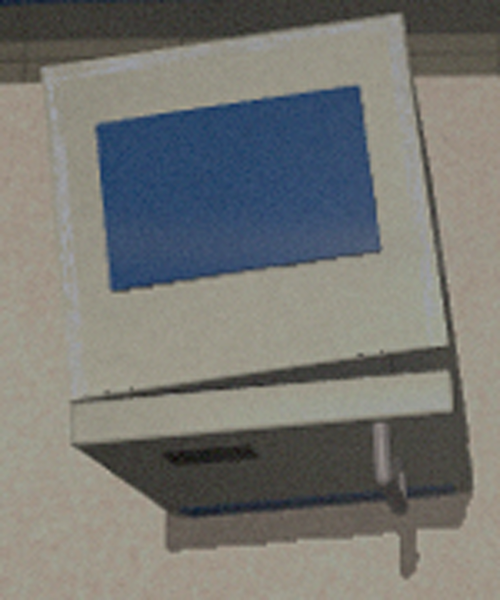

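```bash
cat > plan.py <<'E'
from h import *
H=np.array([627.,277.3]); PSI0=0.145
def doorpt(q,x,y):
    p=PSI0-q; c,s=np.cos(p),np.sin(p)
    return H+np.array([c*x-s*y,s*x+c*y]),p
def down(th): return np.array([[np.cos(th),np.sin(th),0],[np.sin(th),-np.cos(th),0],[0,0,-1]])
def plan(wps,n=5,nd=3):
    """wps: list of (x,y,z,theta,rows); prints calls of n rows."""
    s=arm.state(); p=np.array(s["eef_pos"]); R=Ro.from_rotvec(s["ee_rot"]).as_matrix()
    th=np.arctan2(R[1,0],R[0,0]); rows=[]; q=p; t0=th
    for x,y,z,t,k in wps:
        for i in range(1,k+1): rows.append((q+(np.array([x,y,z])-q)*i/k, t0+(t-t0)*i/k))
        q=np.array([x,y,z]);t0=t
    for i in range(0,len(rows),n):
        out=[]
        for (P,t) in rows[i:i+n]:
            d=(R.T@(P-p)/120).round(nd); r=(Ro.from_matrix(R.T@down(t)).as_rotvec()/np.pi).round(nd)
            out.append([float(v)+0. for v in (*d,*r)])
        print(out, "<<<BAD" if np.abs(out).max()>1 else "")
        p=p+R@(np.array(out[-1][:3])*120); R=R@Ro.from_rotvec(np.array(out[-1][3:])*np.pi).as_matrix()
E
python3 - <<'E'
from plan import *
h,p=doorpt(0.055,-65,-200); print(h,p)
plan([(380,-500,300,1.2,4),(560,0,300,np.pi+.09,16),(h[0],h[1],290,np.pi+.09,3)],n=4,nd=2)
E
```

```text
[580.23878219  72.2673477 ] 0.09
[[0.24, -0.17, -0.18, 0.0, 0.0, -0.06], [0.48, -0.34, -0.36, 0.0, 0.0, -0.12], [0.72, -0.52, -0.54, 0.0, 0.0, -0.18], [0.96, -0.69, -0.72, 0.0, 0.0, -0.23]] 
[[0.28, -0.01, 0.0, 0.0, 0.0, -0.04], [0.55, -0.02, 0.0, 0.0, 0.0, -0.08], [0.83, -0.03, 0.0, 0.0, 0.0, -0.13], [1.11, -0.04, 0.0, 0.0, 0.0, -0.17]] <<<BAD
[[0.24, 0.13, 0.0, 0.0, 0.0, -0.04], [0.48, 0.26, 0.0, 0.0, 0.0, -0.08], [0.73, 0.4, 0.0, 0.0, 0.0, -0.12], [0.97, 0.53, 0.0, 0.0, 0.0, -0.16]] 
[[0.15, 0.23, 0.0, 0.0, 0.0, -0.04], [0.3, 0.46, 0.0, 0.0, 0.0, -0.08], [0.45, 0.7, 0.0, 0.0, 0.0, -0.12], [0.6, 0.93, 0.0, 0.0, 0.0, -0.16]] 
[[0.02, 0.27, 0.0, 0.0, 0.0, -0.04], [0.04, 0.55, 0.0, 0.0, 0.0, -0.08], [0.06, 0.83, 0.0, 0.0, 0.0, -0.12], [0.08, 1.1, 0.0, 0.0, 0.0, -0.16]] <<<BAD
[[-0.08, 0.2, 0.03, 0.0, 0.0, 0.0], [-0.15, 0.39, 0.06, 0.0, 0.0, 0.0], [-0.22, 0.59, 0.09, 0.0, 0.0, 0.0]]
```

Request:
play_rows --commands '[[[0.24,-0.17,-0.18,0,0,-0.06],[0.48,-0.34,-0.36,0,0,-0.12],[0.72,-0.52,-0.54,0,0,-0.18],[0.96,-0.69,-0.72,0,0,-0.23]]]'

```text
time_s: 0.6
eef_pos: [379.9, -498.8, 300.7]
ee_rot: [-2.599, -1.764, 0.0]
force: [0.4, -0.2, -0.3]
width: 91.1
grip_force: 0.0
```

Request:
play_rows --commands '[[[0.25,-0.01,0,0,0,-0.04],[0.5,-0.02,0,0,0,-0.08],[0.75,-0.03,0,0,0,-0.13],[1.0,-0.04,0,0,0,-0.17]]]'

```text
time_s: 1.1
eef_pos: [420.2, -385.9, 300.1]
ee_rot: [-2.042, -2.387, -0.0]
force: [0.1, -0.6, -0.6]
width: 91.3
grip_force: 0.0
```

Request:
play_rows --commands '[[[0.24,0.13,0,0,0,-0.04],[0.48,0.26,0,0,0,-0.08],[0.73,0.4,0,0,0,-0.12],[0.97,0.53,0,0,0,-0.16]]]'

```text
time_s: 1.6
eef_pos: [465.6, -261.2, 300.1]
ee_rot: [-1.385, -2.819, -0.0]
force: [0.1, -0.8, -0.4]
width: 91.4
grip_force: 0.0
```

Request:
play_rows --commands '[[[0.15,0.23,0,0,0,-0.04],[0.3,0.46,0,0,0,-0.08],[0.45,0.7,0,0,0,-0.12],[0.6,0.93,0,0,0,-0.16]]]'

```text
time_s: 2.1
eef_pos: [510.5, -136.3, 300.2]
ee_rot: [-0.641, -3.075, -0.0]
force: [0.8, -0.1, 0.4]
width: 91.4
grip_force: 0.0
```

Request:
play_rows --commands '[[[0.02,0.25,0,0,0,-0.04],[0.04,0.5,0,0,0,-0.08],[0.06,0.75,0,0,0,-0.12],[0.08,1.0,0,0,0,-0.16]]]'

```text
time_s: 2.6
eef_pos: [550.0, -22.7, 300.1]
ee_rot: [0.144, -3.138, -0.0]
force: [0.4, -0.4, 0.8]
width: 91.4
grip_force: 0.0
```

Run:
```python
from plan import *
h,p=doorpt(0.055,-65,-200)
plan([(h[0],h[1],300,np.pi+.09,4),(h[0],h[1],200,np.pi+.09,4)],n=4)
```

```text
[[-0.081, 0.191, 0.0, 0.0, 0.0, -0.5], [-0.162, 0.382, 0.0, 0.0, 0.0, -1.0], [-0.243, 0.573, 0.0, 0.0, 0.0, 0.5], [-0.324, 0.765, 0.001, 0.0, 0.0, 0.001]] 
[[0.0, 0.0, 0.208, 0.0, 0.0, 0.0], [0.0, 0.0, 0.416, 0.0, 0.0, 0.0], [0.0, 0.0, 0.625, 0.0, 0.0, 0.0], [0.0, 0.0, 0.833, 0.0, 0.0, 0.0]]
```

Request:
play_rows --commands '[[[-0.08,0.19,0,0,0,0],[-0.16,0.38,0,0,0,0],[-0.24,0.57,0,0,0,0],[-0.324,0.765,0,0,0,0]]]' --fingers 70

```text
time_s: 3.1
eef_pos: [580.6, 71.9, 300.1]
ee_rot: [0.138, -3.138, 0.0]
force: [-0.5, -1.0, 0.3]
width: 70.1
grip_force: 0.0
```

Request:
play_rows --commands '[[[0,0,0.2,0,0,0],[0,0,0.4,0,0,0],[0,0,0.6,0,0,0],[0,0,0.83,0,0,0]]]'

```text
time_s: 3.6
eef_pos: [580.5, 71.2, 199.9]
ee_rot: [-0.138, 3.138, 0.0]
force: [0.0, 0.3, 0.1]
width: 70.5
grip_force: 0.0
```

Request:
play_rows --commands '[[[0,0,0,0,0,0],[0,0,0,0,0,0],[0,0,0,0,0,0],[0,0,0,0,0,0],[0,0,0,0,0,0]]]' --fingers 0

```text
time_s: 4.22
eef_pos: [580.8, 71.2, 201.2]
ee_rot: [-0.138, 3.138, 0.0]
force: [-1.0, -0.4, -1.0]
width: 22.9
grip_force: 0.0
```

```bash
sed -i 's/th=np.arctan2(R\[1,0\],R\[0,0\])/th=np.arctan2(R[1,0],R[0,0])%(2*np.pi)/' plan.py
python3 - <<'E'
from plan import *
w=[]
for q in np.linspace(.055,1.35,31)[1:]:
    h,p=doorpt(q,-65,-200); w.append((h[0],h[1],arm.state()["eef_pos"][2],np.pi+p,1))
plan(w)
E
```

```text
[[0.075, 0.034, 0.0, 0.0, 0.0, 0.013], [0.145, 0.062, 0.0, 0.0, 0.0, 0.027], [0.214, 0.093, 0.0, 0.0, 0.0, 0.041], [0.282, 0.127, 0.0, 0.0, 0.0, 0.054], [0.348, 0.163, 0.0, 0.0, 0.0, 0.068]] 
[[0.072, 0.025, 0.0, 0.0, 0.0, 0.014], [0.142, 0.053, 0.0, 0.0, 0.0, 0.027], [0.211, 0.084, 0.0, 0.0, 0.0, 0.041], [0.279, 0.118, 0.0, 0.0, 0.0, 0.055], [0.345, 0.155, 0.0, 0.0, 0.0, 0.069]] 
[[0.071, 0.025, 0.0, 0.0, 0.0, 0.013], [0.141, 0.053, 0.0, 0.0, 0.0, 0.027], [0.21, 0.084, 0.0, 0.0, 0.0, 0.041], [0.278, 0.118, -0.001, 0.0, 0.0, 0.055], [0.344, 0.154, -0.001, 0.0, 0.0, 0.068]] 
[[0.072, 0.025, 0.0, 0.0, 0.0, 0.014], [0.142, 0.053, 0.0, 0.0, 0.0, 0.028], [0.211, 0.084, 0.0, 0.0, 0.0, 0.042], [0.278, 0.119, 0.0, 0.0, 0.0, 0.055], [0.344, 0.155, 0.0, 0.0, 0.0, 0.069]] 
[[0.072, 0.025, 0.0, 0.0, 0.0, 0.014], [0.142, 0.053, 0.0, 0.0, 0.0, 0.028], [0.211, 0.084, 0.0, 0.0, 0.0, 0.041], [0.279, 0.118, 0.0, 0.0, 0.0, 0.055], [0.345, 0.155, 0.0, 0.0, 0.0, 0.069]] 
[[0.071, 0.025, 0.0, 0.0, 0.0, 0.014], [0.142, 0.053, 0.0, 0.0, 0.0, 0.027], [0.211, 0.084, 0.0, 0.0, 0.0, 0.041], [0.278, 0.118, 0.0, 0.0, 0.0, 0.055], [0.344, 0.155, 0.0, 0.0, 0.0, 0.069]]
```

Request:
play_rows --commands '[[[0,0,0,0,0,0],[0,0,0,0,0,0],[0,0,0,0,0,0]]]'

```text
time_s: 4.6
eef_pos: [580.9, 72.0, 200.9]
ee_rot: [-0.137, 3.138, 0.002]
force: [2.2, 9.0, -0.5]
width: 11.6
grip_force: 30.0
```

Request:
play_rows --commands '[[[0.073,0.03,0,0,0,0.013],[0.143,0.06,0,0,0,0.027],[0.212,0.09,0,0,0,0.041],[0.28,0.124,0,0,0,0.054],[0.346,0.16,0,0,0,0.068]]]'

```text
time_s: 5.22
eef_pos: [537.6, 86.8, 200.9]
ee_rot: [0.2, 3.134, 0.001]
force: [2.2, 3.2, -1.0]
width: 11.2
grip_force: 30.0
```

Request:
play_rows --commands '[[[0.072,0.025,0,0,0,0.014],[0.142,0.053,0,0,0,0.027],[0.211,0.084,0,0,0,0.041],[0.279,0.118,0,0,0,0.055],[0.345,0.155,0,0,0,0.069]]]'

```text
time_s: 5.85
eef_pos: [498.8, 110.5, 200.9]
ee_rot: [0.538, 3.095, 0.0]
force: [1.6, 0.2, -0.6]
width: 11.3
grip_force: 30.0
```

Request:
play_rows --commands '[[[0.072,0.025,0,0,0,0.014],[0.142,0.053,0,0,0,0.027],[0.211,0.084,0,0,0,0.041],[0.279,0.118,0,0,0,0.055],[0.345,0.155,0,0,0,0.069]]]'

```text
time_s: 6.48
eef_pos: [466.1, 141.9, 200.9]
ee_rot: [0.869, 3.018, 0.0]
force: [1.4, 0.3, -1.1]
width: 11.3
grip_force: 30.0
```

Request:
play_rows --commands '[[[0.072,0.025,0,0,0,0.014],[0.142,0.053,0,0,0,0.027],[0.211,0.084,0,0,0,0.041],[0.279,0.118,0,0,0,0.055],[0.345,0.155,0,0,0,0.069]]]'

```text
time_s: 7.1
eef_pos: [440.8, 179.6, 200.9]
ee_rot: [1.191, 2.907, -0.0]
force: [1.5, -0.4, -0.1]
width: 11.5
grip_force: 30.0
```

Run:
```python
from plan import *
s=arm.state(); print(s["eef_pos"],s["force"],[doorpt(q,-65,-200)[0].round(1).tolist() for q in (.9,.919,.94)])
w=[]
for q in np.linspace(.919,1.35,11)[1:]:
    h,p=doorpt(q,-65,-200); w.append((h[0],h[1],s["eef_pos"][2],np.pi+p,1))
plan(w)
```

```text
[440.79312851 179.62433257 200.91139676] [ 1.4794794  -0.41164919 -0.08482502] [[442.6, 176.2], [440.7, 179.7], [438.7, 183.6]]
[[0.072, 0.025, 0.0, 0.0, 0.0, 0.013], [0.143, 0.052, 0.0, 0.0, 0.0, 0.026], [0.212, 0.083, 0.0, 0.0, 0.0, 0.04], [0.279, 0.117, 0.0, 0.0, 0.0, 0.054], [0.345, 0.153, 0.0, 0.0, 0.0, 0.067]] 
[[0.072, 0.025, 0.0, 0.0, 0.0, 0.014], [0.142, 0.053, 0.0, 0.0, 0.0, 0.028], [0.211, 0.084, 0.0, 0.0, 0.0, 0.042], [0.278, 0.118, 0.0, 0.0, 0.0, 0.055], [0.344, 0.155, 0.0, 0.0, 0.0, 0.069]]
```

Request:
play_rows --commands '[[[0.072,0.025,0,0,0,0.014],[0.142,0.053,0,0,0,0.027],[0.211,0.084,0,0,0,0.041],[0.279,0.118,0,0,0,0.055],[0.345,0.155,0,0,0,0.069]]]'

```text
time_s: 7.72
eef_pos: [424.2, 221.9, 200.9]
ee_rot: [1.499, 2.761, -0.0]
force: [0.4, -1.6, 1.3]
width: 11.5
grip_force: 30.0
```

Request:
play_rows --commands '[[[0.072,0.025,0,0,0,0.014],[0.142,0.053,0,0,0,0.027],[0.211,0.084,0,0,0,0.041],[0.279,0.118,0,0,0,0.055],[0.345,0.155,0,0,0,0.069]]]'

```text
time_s: 8.35
eef_pos: [417.1, 266.8, 200.9]
ee_rot: [-1.788, -2.583, 0.001]
force: [-1.0, -1.6, 2.7]
width: 11.2
grip_force: 30.0
```

Request:
play_rows --commands '[[[0,0,0,0,0,0],[0,0,0,0,0,0],[0,0,0,0,0,0],[0,0,0,0,0,0]]]' --fingers 60

```text
time_s: 8.85
eef_pos: [417.4, 266.4, 200.7]
ee_rot: [1.786, 2.584, 0.0]
force: [-0.0, 1.4, -0.4]
width: 48.5
grip_force: 0.0
```

Request:
play_rows --commands '[[[0,0,-0.2,0,0,0],[0,0,-0.4,0,0,0],[0,0,-0.6,0,0,0],[0,0,-0.83,0,0,0]]]'

```text
time_s: 9.35
eef_pos: [417.2, 266.4, 301.0]
ee_rot: [-1.786, -2.584, 0.001]
force: [0.1, 0.5, -0.0]
width: 59.9
grip_force: 0.0
```

Run:
```python
from plan import *
s=arm.state(); print(s["eef_pos"],s["joint_pos"],s["width"])
R=Ro.from_rotvec(s["ee_rot"]).as_matrix(); th=np.arctan2(R[1,0],R[0,0])%(2*np.pi); print("th",th)
# grasp closing axis at angle 135deg/-45 : theta-90=135 -> 225deg or 45deg
for t in (np.pi*1.25,np.pi*.25):print(t, np.arctan2(-313,560.7)+np.pi/2-t)
plan([(410,180,300,1.25*np.pi,4),(450,0,300,1.25*np.pi,8),(560.7,-313,300,1.25*np.pi,14)],n=4,nd=2)
```

```text
[417.16035756 266.36046482 300.98297556] [ 5.21170922e-01 -5.86286945e-02  2.07610823e+00 -2.00460690e-05
  1.12446151e+00  1.59960974e-01] 59.93779203573277
th 1.932014943589948
3.9269908169872414 -2.865334950211695
0.7853981633974483 0.2762577033780982
[[-0.16, -0.08, 0.0, 0.0, 0.0, -0.16], [-0.33, -0.16, 0.0, 0.0, 0.0, -0.32], [-0.49, -0.23, 0.01, 0.0, 0.0, -0.48], [-0.65, -0.31, 0.01, 0.0, 0.0, -0.64]] 
[[0.11, -0.16, 0.0, 0.0, 0.0, 0.0], [0.21, -0.32, 0.0, 0.0, 0.0, 0.0], [0.32, -0.48, 0.0, 0.0, 0.0, 0.0], [0.42, -0.64, 0.0, 0.0, 0.0, 0.0]] 
[[0.11, -0.16, 0.0, 0.0, 0.0, 0.0], [0.21, -0.32, 0.0, 0.0, 0.0, 0.0], [0.32, -0.48, 0.0, 0.0, 0.0, 0.0], [0.43, -0.65, 0.0, 0.0, 0.0, 0.0]] 
[[0.08, -0.17, 0.0, 0.0, 0.0, 0.0], [0.17, -0.35, 0.0, 0.0, 0.0, 0.0], [0.26, -0.53, 0.0, 0.0, 0.0, 0.0], [0.35, -0.7, 0.0, 0.0, 0.0, 0.0]] 
[[0.09, -0.18, 0.0, 0.0, 0.0, 0.0], [0.17, -0.36, 0.0, 0.0, 0.0, 0.0], [0.26, -0.53, 0.0, 0.0, 0.0, 0.0], [0.35, -0.71, 0.0, 0.0, 0.0, 0.0]] 
[[0.09, -0.18, 0.0, 0.0, 0.0, 0.0], [0.18, -0.35, 0.0, 0.0, 0.0, 0.0], [0.26, -0.53, 0.0, 0.0, 0.0, 0.0], [0.35, -0.71, 0.0, 0.0, 0.0, 0.0]] 
[[0.09, -0.18, 0.0, 0.0, 0.0, 0.0], [0.18, -0.35, 0.0, 0.0, 0.0, 0.0]]
```

Run:
```python
from plan import *
plan([(482,0,300,.25*np.pi,9),(560.7,-313,300,.25*np.pi,9),(560.7,-313,80,.25*np.pi,6)],n=3,nd=2)
```

```text
[[-0.25, -0.03, 0.0, 0.0, 0.0, 0.04], [-0.5, -0.06, 0.0, 0.0, 0.0, 0.08], [-0.76, -0.09, 0.0, 0.0, 0.0, 0.12]] 
[[-0.24, 0.06, 0.0, 0.0, 0.0, 0.04], [-0.49, 0.12, 0.0, 0.0, 0.0, 0.08], [-0.73, 0.19, 0.01, 0.0, 0.0, 0.12]] 
[[-0.21, 0.15, 0.0, 0.0, 0.0, 0.04], [-0.41, 0.3, 0.0, 0.0, 0.0, 0.08], [-0.62, 0.45, 0.0, 0.0, 0.0, 0.12]] 
[[-0.16, 0.25, 0.0, 0.0, 0.0, 0.0], [-0.31, 0.51, 0.0, 0.0, 0.0, 0.0], [-0.47, 0.76, 0.0, 0.0, 0.0, 0.0]] 
[[-0.16, 0.25, 0.0, 0.0, 0.0, 0.0], [-0.32, 0.51, 0.0, 0.0, 0.0, 0.0], [-0.47, 0.76, 0.0, 0.0, 0.0, 0.0]] 
[[-0.16, 0.26, 0.0, 0.0, 0.0, 0.0], [-0.32, 0.51, 0.0, 0.0, 0.0, 0.0], [-0.48, 0.76, 0.0, 0.0, 0.0, 0.0]] 
[[0.0, 0.0, 0.3, 0.0, 0.0, 0.0], [0.0, 0.0, 0.61, 0.0, 0.0, 0.0], [0.0, 0.0, 0.92, 0.0, 0.0, 0.0]] 
[[0.0, 0.0, 0.3, 0.0, 0.0, 0.0], [0.0, 0.0, 0.61, 0.0, 0.0, 0.0], [0.0, 0.0, 0.91, 0.0, 0.0, 0.0]]
```

Request:
play_rows --commands '[[[-0.25,-0.03,0,0,0,0.04],[-0.5,-0.06,0,0,0,0.08],[-0.76,-0.09,0,0,0,0.12]]]' --fingers 75

```text
time_s: 9.72
eef_pos: [439.5, 176.5, 300.5]
ee_rot: [2.243, 2.2, 0.0]
force: [1.6, 0.9, -0.5]
width: 74.9
grip_force: 0.0
```

Request:
play_rows --commands '[[[-0.24,0.06,0,0,0,0.04],[-0.49,0.12,0,0,0,0.08],[-0.73,0.19,0,0,0,0.12]]]'

```text
time_s: 10.1
eef_pos: [460.9, 88.4, 300.4]
ee_rot: [2.616, 1.74, 0.0]
force: [0.5, 0.6, 0.5]
width: 75.2
grip_force: 0.0
```

Request:
play_rows --commands '[[[-0.21,0.15,0,0,0,0.04],[-0.41,0.3,0,0,0,0.08],[-0.62,0.45,0,0,0,0.12]]]'

```text
time_s: 10.48
eef_pos: [482.3, -1.0, 300.4]
ee_rot: [2.895, 1.219, 0.0]
force: [-0.1, 0.7, 0.1]
width: 74.8
grip_force: 0.0
```

Request:
play_rows --commands '[[[-0.16,0.25,0,0,0,0],[-0.31,0.51,0,0,0,0],[-0.47,0.76,0,0,0,0]]]'

```text
time_s: 10.85
eef_pos: [508.6, -105.2, 300.4]
ee_rot: [2.893, 1.225, 0.0]
force: [0.4, 0.7, -0.1]
width: 75.0
grip_force: 0.0
```

Request:
play_rows --commands '[[[-0.16,0.25,0,0,0,0],[-0.32,0.51,0,0,0,0],[-0.47,0.76,0,0,0,0]]]'

```text
time_s: 11.22
eef_pos: [534.8, -209.3, 300.3]
ee_rot: [2.893, 1.225, 0.0]
force: [0.1, 0.1, 0.5]
width: 75.0
grip_force: 0.0
```

Request:
play_rows --commands '[[[-0.16,0.25,0,0,0,0],[-0.32,0.51,0,0,0,0],[-0.48,0.76,0,0,0,0]]]'

```text
time_s: 11.6
eef_pos: [560.2, -314.1, 300.2]
ee_rot: [-2.893, -1.225, 0.0]
force: [0.2, 0.1, -0.0]
width: 75.5
grip_force: 0.0
```

Request:
play_rows --commands '[[[0,0,0.3,0,0,0],[0,0,0.6,0,0,0],[0,0,0.9,0,0,0],[0,0,0.9,0,0,0]]]'

```text
time_s: 12.1
eef_pos: [558.6, -312.0, 189.9]
ee_rot: [-2.89, -1.223, 0.004]
force: [-0.0, 0.3, -0.4]
width: 75.0
grip_force: 0.0
```

Run:
```python
from plan import *
c=arm.capture("top"); W=cloud(c)
m=(c["color"][...,2].astype(int)>c["color"][...,0].astype(int)+25)
P=W[190:225,374:404][m[190:225,374:404]];P=P[(P[:,2]>50)&(P[:,2]<75)];print(len(P),P.mean(0))
# door plane inner check & rack: cooler region points
save(c,"top1"); c2=arm.capture("side"); save(c2,"side1")
h,p=doorpt(1.35,0,0);
D=W[60:300,60:270].reshape(-1,3);D=D[(D[:,2]>245)&(D[:,2]<256)]
l=(D[:,:2]-h)@np.array([[np.cos(p),-np.sin(p)],[np.sin(p),np.cos(p)]])
k=(np.abs(l[:,0]+15)<40)&(l[:,1]<-40)&(l[:,1]>-260); L=l[k]
f=np.polyfit(L[:,1],L[:,0],1);print("door top mid line slope,offset at hinge",f,len(L),"range",L.min(0),L.max(0))
plan([(560.7,-313,33,.25*np.pi,8)],n=4)
```

```text
0 [nan nan nan]
door top mid line slope,offset at hinge [ 5.22986142e-03 -1.42573375e+01] 1422 range [ -31.88836328 -250.36901711] [  0.18891453 -40.00653968]
[[0.0, 0.0, 0.167, 0.0, 0.0, 0.001], [0.0, 0.0, 0.334, 0.0, 0.0, 0.001], [0.0, 0.001, 0.501, 0.0, 0.0, 0.002], [0.001, 0.001, 0.668, 0.0, 0.0, 0.002]] 
[[0.0, 0.0, 0.167, 0.0, 0.0, 0.001], [0.0, 0.0, 0.334, 0.0, 0.0, 0.002], [0.0, 0.0, 0.501, 0.0, 0.0, 0.002], [0.0, 0.0, 0.668, 0.0, 0.0, 0.003]] <stdin>:4: RuntimeWarning: Mean of empty slice.
  ret = um.true_divide(
```

View pics/top1.png

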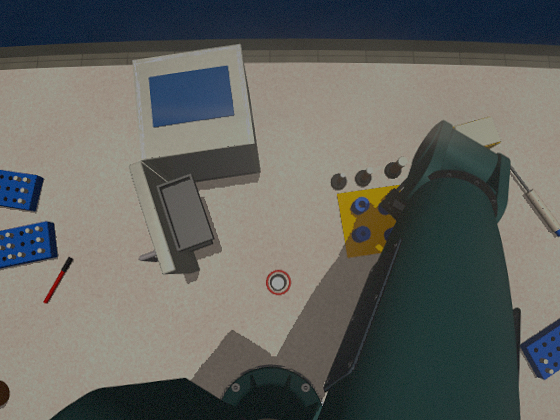

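The picture shows the door open, with its free end near (170,270) and the rack at (187,212), matching the model. The gripper is over the target sleeve at about (388,205). Descending and gripping.

Request:
play_rows --commands '[[[0,0,0.16,0,0,0],[0,0,0.33,0,0,0],[0,0,0.5,0,0,0],[0,0,0.67,0,0,0]]]'

```text
time_s: 12.7
eef_pos: [559.8, -312.6, 110.2]
ee_rot: [-2.892, -1.225, 0.001]
force: [0.3, 0.3, -0.1]
width: 74.8
grip_force: 0.0
```

Request:
play_rows --commands '[[[0,0,0.16,0,0,0],[0,0,0.33,0,0,0],[0,0,0.5,0,0,0],[0,0,0.64,0,0,0],[0,0,0.64,0,0,0]]]'

```text
time_s: 13.32
eef_pos: [559.4, -312.3, 33.6]
ee_rot: [-2.891, -1.224, 0.002]
force: [-0.5, 0.2, 0.4]
width: 74.9
grip_force: 0.0
```

Request:
play_rows --commands '[[[0,0,0,0,0,0],[0,0,0,0,0,0],[0,0,0,0,0,0],[0,0,0,0,0,0],[0,0,0,0,0,0]]]' --fingers 20

```text
time_s: 13.95
eef_pos: [560.4, -312.8, 35.5]
ee_rot: [2.893, 1.225, 0.001]
force: [0.6, 0.5, 3.9]
width: 39.1
grip_force: 30.0
```

Run:
```python
from plan import *
s=arm.state(); print(s["eef_pos"])
r,p=doorpt(1.35,44,-125); t=p+np.pi; print(r,p,t)
plan([(560.7,-313,130,.785,3),(560.4,-313,249,.785,4),(545,-200,290,1.1,4),(530,-40,290,1.5,6),(r[0],r[1],290,t,8)],n=4)
```

```text
[ 560.35672737 -312.84662554   35.51652158]
[526.00859207 191.49944334] -1.205 1.936592653589793
[[0.0, 0.001, -0.262, 0.0, 0.0, 0.002], [0.001, 0.002, -0.525, 0.0, 0.0, 0.003], [0.001, 0.003, -0.787, 0.0, 0.0, 0.005], [0.001, 0.003, -1.035, 0.0, 0.0, 0.005]] <<<BAD
[[-0.001, 0.0, -0.248, 0.0, 0.0, 0.0], [-0.001, -0.001, -0.496, 0.0, 0.0, 0.0], [-0.001, -0.001, -0.744, 0.0, 0.0, 0.0], [0.142, -0.19, -0.83, 0.0, 0.0, -0.025]] 
[[0.159, -0.177, -0.085, 0.0, 0.0, -0.025], [0.317, -0.354, -0.171, 0.0, 0.0, -0.05], [0.475, -0.532, -0.256, 0.0, 0.0, -0.075], [0.63, -0.692, -0.256, 0.0, 0.0, -0.096]] 
[[0.196, -0.107, 0.0, 0.0, 0.0, -0.022], [0.392, -0.213, 0.0, 0.0, 0.0, -0.043], [0.588, -0.32, 0.0, 0.0, 0.0, -0.064], [0.784, -0.427, 0.0, 0.0, 0.0, -0.085]] 
[[0.217, -0.051, 0.0, 0.0, 0.0, -0.022], [0.456, -0.089, 0.0, 0.0, 0.0, -0.039], [0.694, -0.126, -0.001, 0.0, 0.0, -0.056], [0.932, -0.163, -0.001, 0.0, 0.0, -0.074]] 
[[0.241, 0.018, 0.0, 0.0, 0.0, -0.017], [0.481, 0.037, 0.0, 0.0, 0.0, -0.034], [0.722, 0.055, 0.0, 0.0, 0.0, -0.052], [0.962, 0.074, 0.0, 0.0, 0.0, -0.069]] 
[[0.231, 0.069, 0.0, 0.0, 0.0, -0.018]]
```

Request:
play_rows --commands '[[[0,0,-0.1,0,0,0],[0,0,-0.3,0,0,0],[0,0,-0.55,0,0,0],[0,0,-0.8,0,0,0],[0,0,-1.0,0,0,0]]]'

```text
time_s: 14.58
eef_pos: [560.2, -312.8, 157.1]
ee_rot: [2.892, 1.225, 0.001]
force: [0.3, 0.3, -1.0]
width: 39.1
grip_force: 30.0
```

Request:
play_rows --commands '[[[0,0,-0.25,0,0,0],[0,0,-0.5,0,0,0],[0,0,-0.75,0,0,0],[0.142,-0.19,-0.86,0,0,-0.025]]]'

```text
time_s: 15.08
eef_pos: [556.1, -285.5, 260.9]
ee_rot: [2.841, 1.336, 0.002]
force: [-0.6, 0.3, -0.7]
width: 39.0
grip_force: 30.0
```

Request:
play_rows --commands '[[[0.159,-0.177,-0.085,0,0,-0.025],[0.317,-0.354,-0.171,0,0,-0.05],[0.475,-0.532,-0.256,0,0,-0.075],[0.63,-0.692,-0.256,0,0,-0.096]]]'

```text
time_s: 15.58
eef_pos: [539.6, -172.5, 290.5]
ee_rot: [2.607, 1.752, 0.001]
force: [0.5, -0.1, -0.6]
width: 39.0
grip_force: 30.0
```

Request:
play_rows --commands '[[[0.196,-0.107,0,0,0,-0.022],[0.392,-0.213,0,0,0,-0.043],[0.588,-0.32,0,0,0,-0.064],[0.784,-0.427,0,0,0,-0.085]]]'

```text
time_s: 16.08
eef_pos: [527.7, -66.1, 289.6]
ee_rot: [2.351, 2.083, 0.0]
force: [0.4, 0.7, -0.6]
width: 39.1
grip_force: 30.0
```

Request:
play_rows --commands '[[[0.217,-0.051,0,0,0,-0.022],[0.456,-0.089,0,0,0,-0.039],[0.694,-0.126,0,0,0,-0.056],[0.932,-0.163,0,0,0,-0.074]]]'

```text
time_s: 16.58
eef_pos: [522.0, 47.4, 289.6]
ee_rot: [2.094, 2.342, 0.0]
force: [0.7, -0.6, -1.3]
width: 38.9
grip_force: 30.0
```

Run:
```python
from plan import *
s=arm.state(); print(s["eef_pos"],s["width"],s["grip_force"])
r,p=doorpt(1.35,44,-125); t=p+np.pi
plan([(r[0],r[1],290,t,5),(r[0],r[1],290,t,2),(r[0],r[1],205,t,5)],n=7)
```

```text
[521.99325258  47.3818644  289.61814526] 38.861955246710764 29.99781655613333
[[0.238, 0.033, -0.001, 0.0, 0.0, -0.016], [0.476, 0.067, -0.001, 0.0, 0.0, -0.032], [0.714, 0.1, -0.002, 0.0, 0.0, -0.049], [0.952, 0.134, -0.003, 0.0, 0.0, -0.065], [1.19, 0.167, -0.003, 0.0, 0.0, -0.081], [1.19, 0.167, -0.003, 0.0, 0.0, -0.081], [1.19, 0.167, -0.003, 0.0, 0.0, -0.081]] <<<BAD
[[0.0, 0.0, 0.141, 0.0, 0.0, 0.0], [0.0, 0.0, 0.283, 0.0, 0.0, 0.0], [0.0, 0.0, 0.425, 0.0, 0.0, 0.0], [0.0, 0.0, 0.566, 0.0, 0.0, 0.0], [0.0, 0.0, 0.708, 0.0, 0.0, 0.0]]
```

Request:
play_rows --commands '[[[0.238,0.033,0,0,0,-0.016],[0.476,0.067,0,0,0,-0.032],[0.714,0.1,0,0,0,-0.049],[0.952,0.134,0,0,0,-0.065]]]'

```text
time_s: 17.08
eef_pos: [525.5, 162.7, 289.6]
ee_rot: [1.844, 2.543, 0.0]
force: [1.2, 0.3, -0.6]
width: 38.8
grip_force: 30.0
```

Run:
```python
from plan import *
s=arm.state(); print(s["eef_pos"],s["width"],s["grip_force"])
r,p=doorpt(1.35,44,-125); t=p+np.pi
plan([(r[0],r[1],290,t,3),(r[0],r[1],290,t,2),(r[0],r[1],204,t,5)],n=5)
```

```text
[525.50764949 162.65576811 289.59970715] 38.80228142864778 29.99783255159855
[[0.076, 0.026, -0.001, 0.0, 0.0, -0.005], [0.151, 0.052, -0.002, 0.0, 0.0, -0.011], [0.227, 0.079, -0.003, 0.0, 0.0, -0.016], [0.227, 0.079, -0.003, 0.0, 0.0, -0.016], [0.227, 0.079, -0.003, 0.0, 0.0, -0.016]] 
[[0.0, 0.0, 0.143, 0.0, 0.0, 0.0], [0.0, 0.0, 0.286, 0.0, 0.0, 0.0], [0.0, 0.0, 0.43, 0.0, 0.0, 0.0], [0.0, 0.0, 0.573, 0.0, 0.0, 0.0], [0.0, 0.0, 0.716, 0.0, 0.0, 0.0]]
```

Request:
play_rows --commands '[[[0.07,0.026,0,0,0,-0.005],[0.14,0.052,0,0,0,-0.011],[0.22,0.079,0,0,0,-0.016],[0.22,0.079,0,0,0,-0.016]]]'

```text
time_s: 17.58
eef_pos: [526.8, 190.0, 289.1]
ee_rot: [-1.782, -2.587, 0.0]
force: [-0.2, -0.1, -0.9]
width: 38.9
grip_force: 30.0
```

Request:
play_rows --commands '[[[0,0,0.14,0,0,0],[0,0,0.28,0,0,0],[0,0,0.42,0,0,0],[0,0,0.56,0,0,0],[0,0,0.7,0,0,0]]]'

```text
time_s: 18.2
eef_pos: [526.7, 189.7, 203.7]
ee_rot: [-1.782, -2.587, 0.0]
force: [0.1, -0.1, -1.6]
width: 39.4
grip_force: 30.0
```

Request:
play_rows --commands '[[[0,0,0,0,0,0],[0,0,0,0,0,0]]]'

```text
time_s: 18.45
eef_pos: [527.1, 189.9, 205.4]
ee_rot: [1.782, 2.587, 0.001]
force: [0.6, 0.4, -1.2]
width: 38.7
grip_force: 30.0
```

Run:
```python
from plan import *
s=arm.state(); print(s["eef_pos"],s["width"],s["grip_force"],s["force"],doorpt(1.35,44,-125)[0])
c=arm.capture("side"); save(c,"side2"); W=cloud(c)
b=(c["color"][...,2].astype(int)>c["color"][...,0].astype(int)+40)
P=W[b]; P=P[(np.hypot(P[:,0]-526,P[:,1]-191)<35)&(P[:,2]>150)]
print(len(P),P.min(0) if len(P) else 0,P.max(0) if len(P) else 0)
c=arm.capture("top"); save(c,"top2")
```

```text
[527.05503019 189.94630571 205.40118649] 38.74375657697603 29.997993847355247 [ 0.63902388  0.41477168 -1.17781194] [526.00859207 191.49944334]
236 [507.5459365  170.54158445 212.05953117] [545.48880917 210.35094417 233.72267621]
```

View pics/top2.png

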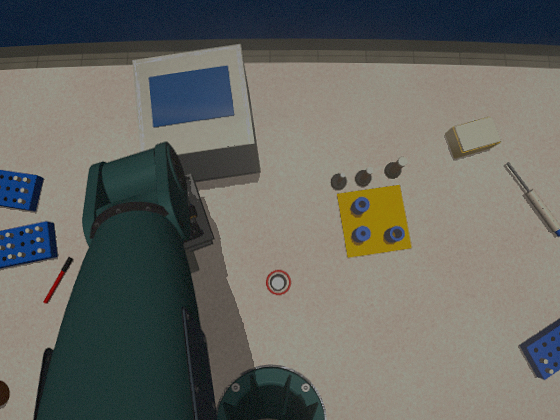

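The arm hides the rack at (195,210), and the other three sleeves stand untouched on the mat. The sleeve's top reads about 233 mm, so it needs to come down about 8 mm.

Request:
play_rows --commands '[[[0,0,0.02,0,0,0],[0,0,0.04,0,0,0],[0,0,0.055,0,0,0],[0,0,0.055,0,0,0]]]'

```text
time_s: 19.05
eef_pos: [526.6, 189.8, 198.3]
ee_rot: [-1.782, -2.587, 0.0]
force: [0.6, -0.1, -0.2]
width: 39.1
grip_force: 30.0
```

Request:
play_rows --commands '[[[0,0,0.004,0,0,0],[0,0,0.008,0,0,0]]]'

```text
time_s: 19.3
eef_pos: [526.8, 189.8, 197.6]
ee_rot: [1.782, 2.587, 0.0]
force: [0.3, -0.6, -1.1]
width: 38.9
grip_force: 30.0
```

Request:
play_rows --commands '[[[0,0,0.008,0,0,0],[0,0,0.008,0,0,0]]]'

```text
time_s: 19.55
eef_pos: [527.0, 189.8, 197.4]
ee_rot: [1.782, 2.587, -0.0]
force: [-4.2, -2.9, 11.5]
width: 38.7
grip_force: 30.0
```

Request:
play_rows --commands '[[[0,0,0.008,0,0,0],[0,0,0.008,0,0,0]]]'

```text
time_s: 19.8
eef_pos: [527.2, 189.6, 197.4]
ee_rot: [1.782, 2.587, -0.0]
force: [-9.3, -5.9, 23.7]
width: 39.3
grip_force: 30.0
```

Request:
play_rows --commands '[[[0,0,-0.013,0,0,0],[0,0,-0.013,0,0,0]]]'

```text
time_s: 20.05
eef_pos: [527.0, 189.9, 197.4]
ee_rot: [1.782, 2.587, 0.001]
force: [-1.1, -0.4, 5.5]
width: 38.6
grip_force: 30.0
```

Request:
play_rows --commands '[[[0,0,0,0,0,0],[0,0,0,0,0,0],[0,0,0,0,0,0],[0,0,0,0,0,0],[0,0,0,0,0,0]]]' --fingers 70

```text
time_s: 20.68
eef_pos: [526.7, 189.8, 197.1]
ee_rot: [-1.782, -2.587, 0.0]
force: [0.0, 0.0, 0.2]
width: 70.0
grip_force: 0.0
```

Request:
play_rows --commands '[[[0,0,-0.1,0,0,0],[0,0,-0.3,0,0,0],[0,0,-0.55,0,0,0],[0,0,-0.8,0,0,0],[0,0,-0.9,0,0,0]]]'

```text
time_s: 21.3
eef_pos: [527.4, 190.0, 307.5]
ee_rot: [1.781, 2.586, 0.004]
force: [0.0, 0.3, 0.0]
width: 70.0
grip_force: 0.0
```

Run:
```python
from plan import *
s=arm.state(); print(s["eef_pos"],s["width"],s["joint_pos"])
c=arm.capture("side"); save(c,"side3"); W=cloud(c)
b=(c["color"][...,2].astype(int)>c["color"][...,0].astype(int)+40)
P=W[b]; P=P[(np.hypot(P[:,0]-526,P[:,1]-191)<50)&(P[:,2]>150)]
print(len(P),P.min(0),P.max(0)); t=P[P[:,2]>np.percentile(P[:,2],97)-3]; print(len(t),cv2.minEnclosingCircle(t[:,:2].astype(np.float32)),np.median(t[:,2]))
a=c["color"][100:340,60:340,::-1]; cv2.imwrite("pics/side3c.png",cv2.resize(a,(700,600),interpolation=cv2.INTER_CUBIC))
h,p=doorpt(1.35,-65,-200); t=p+np.pi
plan([(417,266.4,300,t,5)],n=5)
```

```text
[527.37229025 190.02353057 307.48390659] 70.00680442583545 [ 3.04262888e-01  5.27175442e-02  1.95280687e+00 -3.59734360e-07
  1.13322927e+00 -6.00709345e-02]
198 [492.89875206 144.37294517 203.28712371] [559.45542344 219.11270043 536.55082429]
8 ((528.0556030273438, 188.4391632080078), 39.316566467285156) 530.8612207257937
[[0.184, -0.127, 0.013, 0.001, 0.0, 0.0], [0.369, -0.254, 0.026, 0.001, 0.0, 0.0], [0.553, -0.381, 0.038, 0.001, 0.0, 0.0], [0.738, -0.508, 0.051, 0.001, 0.0, 0.0], [0.922, -0.635, 0.064, 0.001, 0.0, 0.0]]
```

View pics/side3c.png

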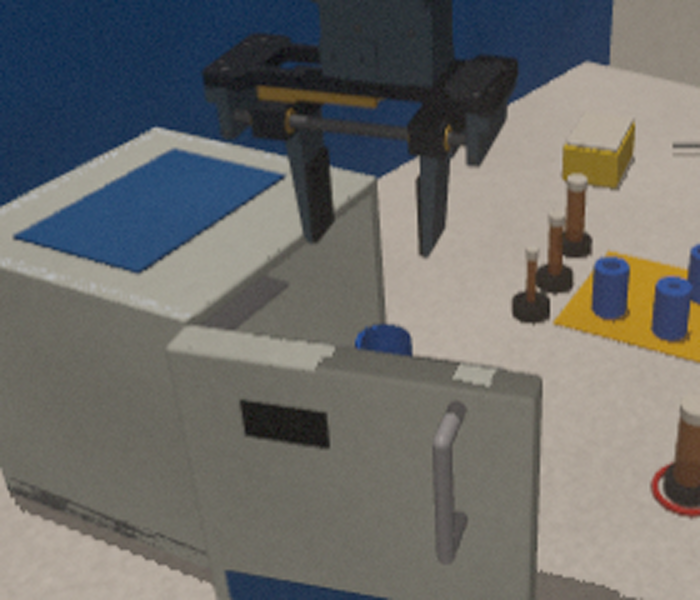

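The crop shows the sleeve upright in the rack behind the door at (385,340), with the gripper clear above it and the handle at (445,490). Next I'll grip the handle again.

Request:
play_rows --commands '[[[0.184,-0.127,0,0,0,0],[0.369,-0.254,0,0,0,0],[0.553,-0.381,0,0,0,0],[0.738,-0.508,0,0,0,0],[0.922,-0.635,0,0,0,0]]]'

```text
time_s: 21.98
eef_pos: [415.0, 266.2, 304.2]
ee_rot: [-1.782, -2.587, 0.002]
force: [0.2, 0.2, -0.4]
width: 70.6
grip_force: 0.0
```

Request:
play_rows --commands '[[[0,0,0,0,0,0],[0,0,0.22,0,0,0],[0,0,0.45,0,0,0],[0,0,0.68,0,0,0],[0,0,0.9,0,0,0]]]'

```text
time_s: 22.6
eef_pos: [416.4, 265.5, 195.7]
ee_rot: [-1.783, -2.587, 0.001]
force: [-0.1, 0.5, -0.2]
width: 70.1
grip_force: 0.0
```

Request:
play_rows --commands '[[[0,0,0,0,0,0],[0,0,0,0,0,0],[0,0,0,0,0,0],[0,0,0,0,0,0],[0,0,0,0,0,0]]]' --fingers 0

```text
time_s: 23.22
eef_pos: [416.3, 266.2, 197.5]
ee_rot: [1.782, 2.587, 0.001]
force: [0.1, 0.5, 0.4]
width: 22.8
grip_force: 0.0
```

Request:
play_rows --commands '[[[0,0,0,0,0,0],[0,0,0,0,0,0],[0,0,0,0,0,0]]]'

```text
time_s: 23.6
eef_pos: [417.2, 266.3, 197.4]
ee_rot: [1.781, 2.586, 0.003]
force: [8.7, 0.4, -5.2]
width: 11.7
grip_force: 30.0
```

Run:
```python
from plan import *
s=arm.state(); print(s["eef_pos"],s["width"])
q0=min(np.linspace(1.2,1.5,601),key=lambda q:np.hypot(*(doorpt(q,-65,-200)[0]-s["eef_pos"][:2]))); print(q0,doorpt(q0,-65,-200)[0])
w=[]
for q in np.linspace(q0,-0.005,41)[1:]:
    h,p=doorpt(q,-65,-200); w.append((h[0],h[1],s["eef_pos"][2],np.pi+p,1))
plan(w)
```

```text
[417.24801454 266.32222892 197.43877935] 11.682978692753704
1.3495 [416.98755425 266.3559317 ]
[[-0.056, -0.019, 0.0, 0.001, 0.0, -0.011], [-0.113, -0.035, 0.0, 0.001, 0.0, -0.022], [-0.171, -0.048, 0.0, 0.001, 0.0, -0.033], [-0.229, -0.059, 0.0, 0.001, 0.0, -0.044], [-0.288, -0.069, 0.0, 0.001, 0.0, -0.055]] 
[[-0.056, -0.017, 0.0, 0.0, 0.0, -0.01], [-0.114, -0.033, 0.0, 0.0, 0.0, -0.021], [-0.171, -0.046, 0.0, 0.0, 0.0, -0.032], [-0.23, -0.058, 0.0, 0.0, 0.0, -0.043], [-0.288, -0.068, 0.0, 0.0, 0.0, -0.053]] 
[[-0.057, -0.017, 0.0, 0.0, 0.0, -0.011], [-0.114, -0.032, 0.0, 0.0, 0.0, -0.022], [-0.172, -0.046, 0.0, 0.0, 0.0, -0.033], [-0.23, -0.057, 0.0, 0.0, 0.0, -0.044], [-0.289, -0.067, 0.0, 0.0, 0.0, -0.054]] 
[[-0.057, -0.017, 0.0, 0.0, 0.0, -0.011], [-0.114, -0.032, 0.0, 0.0, 0.0, -0.022], [-0.172, -0.046, 0.0, 0.0, 0.0, -0.033], [-0.23, -0.057, 0.0, 0.0, 0.0, -0.043], [-0.289, -0.067, 0.0, 0.0, 0.0, -0.054]] 
[[-0.056, -0.017, 0.0, 0.0, 0.0, -0.011], [-0.114, -0.033, 0.0, 0.0, 0.0, -0.022], [-0.171, -0.046, 0.0, 0.0, 0.0, -0.033], [-0.23, -0.058, 0.0, 0.0, 0.0, -0.043], [-0.288, -0.067, 0.0, 0.0, 0.0, -0.054]] 
[[-0.057, -0.018, 0.0, 0.0, 0.0, -0.011], [-0.114, -0.033, 0.0, 0.0, 0.0, -0.022], [-0.172, -0.046, 0.0, 0.0, 0.0, -0.032], [-0.23, -0.058, 0.0, 0.0, 0.0, -0.043], [-0.289, -0.068, 0.0, 0.0, 0.0, -0.054]] 
[[-0.057, -0.017, 0.0, 0.0, 0.0, -0.011], [-0.114, -0.032, 0.0, 0.0, 0.0, -0.022], [-0.172, -0.046, 0.0, 0.0, 0.0, -0.032], [-0.23, -0.057, 0.0, 0.0, 0.0, -0.043], [-0.288, -0.067, 0.0, 0.0, 0.0, -0.054]] 
[[-0.057, -0.017, 0.0, 0.0, 0.0, -0.011], [-0.114, -0.033, 0.0, 0.0, 0.0, -0.021], [-0.172, -0.047, 0.0, 0.0, 0.0, -0.032], [-0.23, -0.058, 0.0, 0.0, 0.0, -0.043], [-0.289, -0.068, 0.0, 0.0, 0.0, -0.054]]
```

Closing gently with the same arc step per call: six calls, then a check.

Request:
play_rows --commands '[[[-0.057,-0.017,0,0,0,-0.011],[-0.114,-0.033,0,0,0,-0.022],[-0.172,-0.046,0,0,0,-0.033],[-0.23,-0.058,0,0,0,-0.043],[-0.288,-0.067,0,0,0,-0.054]]]'

```text
time_s: 24.22
eef_pos: [422.0, 231.0, 197.4]
ee_rot: [1.554, 2.728, 0.003]
force: [8.7, 2.5, -6.1]
width: 11.5
grip_force: 30.0
```

Request:
play_rows --commands '[[[-0.057,-0.017,0,0,0,-0.011],[-0.114,-0.033,0,0,0,-0.022],[-0.172,-0.046,0,0,0,-0.033],[-0.23,-0.058,0,0,0,-0.043],[-0.288,-0.067,0,0,0,-0.054]]]'

```text
time_s: 24.85
eef_pos: [432.7, 197.3, 197.4]
ee_rot: [1.318, 2.85, 0.003]
force: [8.1, 4.0, -5.3]
width: 11.6
grip_force: 30.0
```

Request:
play_rows --commands '[[[-0.057,-0.017,0,0,0,-0.011],[-0.114,-0.033,0,0,0,-0.022],[-0.172,-0.046,0,0,0,-0.033],[-0.23,-0.058,0,0,0,-0.043],[-0.288,-0.067,0,0,0,-0.054]]]'

```text
time_s: 25.48
eef_pos: [448.8, 165.8, 197.4]
ee_rot: [1.072, 2.951, 0.003]
force: [7.7, 5.8, -4.3]
width: 11.5
grip_force: 30.0
```

Request:
play_rows --commands '[[[-0.057,-0.017,0,0,0,-0.011],[-0.114,-0.033,0,0,0,-0.022],[-0.172,-0.046,0,0,0,-0.033],[-0.23,-0.058,0,0,0,-0.043],[-0.288,-0.067,0,0,0,-0.054]]]'

```text
time_s: 26.1
eef_pos: [470.1, 137.4, 197.4]
ee_rot: [0.818, 3.032, 0.002]
force: [4.6, 5.2, -2.5]
width: 11.2
grip_force: 30.0
```

```bash
cat > nxt.py <<'E'
from plan import *
s=arm.state(); e=np.array(s["eef_pos"][:2]); print(e,s["force"])
q0=min(np.linspace(-.1,1.5,1601),key=lambda q:np.hypot(*(doorpt(q,-65,-200)[0]-e))); print(q0,doorpt(q0,-65,-200)[0])
w=[]
for q in np.linspace(q0,-0.005,int(np.ceil((q0+.005)/.034/5))*5+1)[1:]:
    h,p=doorpt(q,-65,-200); w.append((h[0],h[1],s["eef_pos"][2],np.pi+p,1))
plan(w)
E
python3 nxt.py
```

```text
[470.05556668 137.4228914 ] [ 4.57659439  5.15084809 -2.49063128]
0.674 [469.95065249 137.44113382]
[[-0.056, -0.018, 0.0, 0.001, 0.0, -0.01], [-0.113, -0.033, 0.0, 0.001, 0.0, -0.021], [-0.171, -0.047, 0.0, 0.001, 0.0, -0.032], [-0.23, -0.059, 0.0, 0.001, 0.0, -0.043], [-0.288, -0.068, 0.0, 0.001, 0.0, -0.053]] 
[[-0.057, -0.018, 0.0, 0.0, 0.0, -0.011], [-0.115, -0.033, 0.0, 0.0, 0.0, -0.022], [-0.173, -0.047, 0.0, -0.001, 0.0, -0.033], [-0.231, -0.058, 0.001, -0.001, 0.0, -0.044], [-0.29, -0.068, 0.001, -0.001, 0.0, -0.054]] 
[[-0.057, -0.017, 0.0, 0.0, 0.0, -0.011], [-0.114, -0.032, 0.0, 0.0, 0.0, -0.022], [-0.172, -0.046, 0.0, 0.0, 0.0, -0.033], [-0.231, -0.057, 0.0, 0.0, 0.0, -0.044], [-0.289, -0.067, 0.0, 0.0, 0.0, -0.055]] 
[[-0.057, -0.017, 0.0, 0.0, 0.0, -0.01], [-0.115, -0.033, 0.0, 0.0, 0.0, -0.021], [-0.173, -0.046, 0.0, 0.0, 0.0, -0.032], [-0.231, -0.058, 0.0, 0.0, 0.0, -0.043], [-0.29, -0.068, 0.0, 0.0, 0.0, -0.054]]
```

Request:
play_rows --commands '[[[-0.057,-0.017,0,0,0,-0.011],[-0.114,-0.033,0,0,0,-0.022],[-0.172,-0.046,0,0,0,-0.033],[-0.23,-0.058,0,0,0,-0.043],[-0.288,-0.068,0,0,0,-0.054]]]'

```text
time_s: 26.72
eef_pos: [495.8, 113.0, 197.5]
ee_rot: [0.558, 3.09, 0.002]
force: [4.7, 5.6, -2.9]
width: 11.7
grip_force: 30.0
```

Request:
play_rows --commands '[[[-0.057,-0.017,0,0,0,-0.011],[-0.114,-0.033,0,0,0,-0.022],[-0.172,-0.046,0,0,0,-0.033],[-0.23,-0.058,0,0,0,-0.043],[-0.288,-0.068,0,0,0,-0.054]]]'

```text
time_s: 27.35
eef_pos: [525.2, 93.3, 197.4]
ee_rot: [0.295, 3.126, 0.002]
force: [3.4, 6.8, -0.5]
width: 11.7
grip_force: 30.0
```

Request:
play_rows --commands '[[[-0.057,-0.017,0,0,0,-0.011],[-0.114,-0.033,0,0,0,-0.022],[-0.172,-0.046,0,0,0,-0.033],[-0.23,-0.058,0,0,0,-0.043],[-0.288,-0.068,0,0,0,-0.054]]]'

```text
time_s: 27.98
eef_pos: [557.5, 78.9, 197.5]
ee_rot: [0.029, 3.14, 0.002]
force: [1.6, 6.0, 1.5]
width: 11.7
grip_force: 30.0
```

```bash
python3 nxt.py
```

```text
[557.47522453  78.86060944] [1.60510867 5.97174336 1.53983524]
0.168 [557.4175973   78.84776586]
[[-0.028, -0.009, 0.0, 0.0, 0.0, -0.004], [-0.057, -0.018, 0.0, 0.0, 0.0, -0.01], [-0.087, -0.026, 0.0, 0.0, 0.0, -0.015], [-0.116, -0.034, 0.0, 0.0, 0.0, -0.021], [-0.145, -0.041, 0.0, 0.0, 0.0, -0.026]] 
[[-0.029, -0.01, 0.0, 0.0, 0.0, -0.006], [-0.058, -0.018, 0.0, 0.0, 0.0, -0.011], [-0.088, -0.026, 0.0, 0.0, 0.0, -0.017], [-0.117, -0.034, 0.0, 0.0, 0.0, -0.022], [-0.146, -0.041, 0.0, 0.0, 0.0, -0.028]]
```

Request:
play_rows --commands '[[[-0.029,-0.009,0,0,0,-0.005],[-0.057,-0.018,0,0,0,-0.01],[-0.087,-0.026,0,0,0,-0.016],[-0.116,-0.034,0,0,0,-0.021],[-0.145,-0.041,0,0,0,-0.027]]]'

```text
time_s: 28.6
eef_pos: [574.7, 73.6, 197.5]
ee_rot: [-0.104, 3.139, 0.001]
force: [1.7, 6.4, 1.5]
width: 11.4
grip_force: 30.0
```

Request:
play_rows --commands '[[[-0.029,-0.009,0,0,0,-0.005],[-0.058,-0.018,0,0,0,-0.011],[-0.087,-0.026,0,0,0,-0.016],[-0.117,-0.034,0,0,0,-0.022],[-0.14,-0.04,0,0,0,-0.027]]]'

```text
time_s: 29.22
eef_pos: [591.7, 70.0, 197.4]
ee_rot: [-0.237, 3.132, 0.001]
force: [0.8, 5.9, 1.4]
width: 11.4
grip_force: 30.0
```

```bash
python3 nxt.py
```

```text
[591.69760506  70.02708194] [0.81978213 5.90352129 1.43403091]
-0.0010000000000000009 [591.78791292  69.97149515]
[[-0.002, -0.001, 0.0, 0.0, 0.0, 0.001], [-0.003, -0.001, 0.0, 0.0, 0.0, 0.001], [-0.005, -0.002, 0.0, 0.0, 0.0, 0.001], [-0.006, -0.002, 0.0, 0.0, 0.0, 0.001], [-0.007, -0.003, 0.0, 0.0, 0.0, 0.0]]
```

Request:
play_rows --commands '[[[-0.01,-0.002,0,0,0,0],[-0.02,-0.004,0,0,0,0],[-0.02,-0.004,0,0,0,0]]]'

```text
time_s: 29.6
eef_pos: [593.2, 69.8, 197.4]
ee_rot: [0.236, -3.132, -0.001]
force: [-5.4, 5.7, 7.9]
width: 11.3
grip_force: 30.0
```

Request:
play_rows --commands '[[[-0.01,-0.002,0,0,0,0],[-0.01,-0.002,0,0,0,0]]]'

```text
time_s: 29.85
eef_pos: [593.3, 69.8, 197.4]
ee_rot: [0.236, -3.129, -0.001]
force: [-16.0, 6.5, 16.3]
width: 11.8
grip_force: 30.0
```

Request:
play_rows --commands '[[[0,0,0,0,0,0],[0,0,0,0,0,0],[0,0,0,0,0,0],[0,0,0,0,0,0]]]' --fingers 60

```text
time_s: 30.35
eef_pos: [594.9, 69.2, 197.0]
ee_rot: [0.236, -3.133, 0.0]
force: [0.1, 0.8, -0.3]
width: 48.4
grip_force: 0.0
```

Request:
play_rows --commands '[[[0,0,-0.2,0,0,0],[0,0,-0.4,0,0,0],[0,0,-0.6,0,0,0],[0,0,-0.8,0,0,0],[0,0,-1.0,0,0,0]]]'

```text
time_s: 30.98
eef_pos: [594.8, 69.2, 317.9]
ee_rot: [0.236, -3.133, 0.0]
force: [0.4, 0.4, 0.0]
width: 60.1
grip_force: 0.0
```

Request:
play_rows --commands '[[[0.25,-0.25,0,0,0,0],[0.4,-0.5,0,0,0,0],[0.6,-0.75,0,0,0,0],[0.7,-1,0,0,0,0]]]'

```text
time_s: 31.48
eef_pos: [528.9, -62.9, 317.2]
ee_rot: [-0.236, 3.133, -0.0]
force: [-0.3, 1.0, 0.1]
width: 60.0
grip_force: 0.0
```

Run:
```python
from plan import *
s=arm.state(); print(s["eef_pos"],s["time_s"])
for n in ("side","top"):
    c=arm.capture(n); save(c,n+"4"); W=cloud(c)
    if n=="side":
        Q=W[220:290,165:215].reshape(-1,3); Q=Q[np.isfinite(Q).all(1)]
        for i in range(5):
            N=np.linalg.svd(Q-Q.mean(0),full_matrices=False)[2][2]; d=(Q-Q.mean(0))@N; Q=Q[np.abs(d)<max(2.5*d.std(),1)] if i<4 else Q
        print("door face",Q.mean(0).round(1),N.round(3),d.std(), "yaw",np.arctan(N[1]/N[0]))
```

```text
[528.93121093 -62.91813572 317.22043261] 31.475
door face [613.1 167.5 130.5] [ 0.989  0.148 -0.001] 0.8549278529046214 yaw 0.14848567342494517
```

View pics/side4.png

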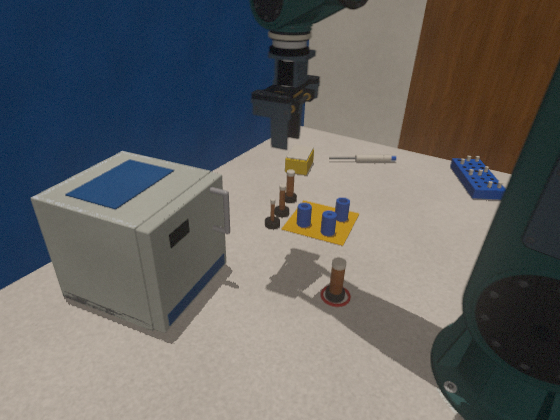

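The door is flush shut at (185,245) with a yaw of 0.148, equal to the cooler's. The other sleeves and all the tubes are standing, and the gripper is clear. Handing in.

```bash
python3 -c "
from cell import arm
print(arm.hand_in())"
```

```text
the job is handed in; nothing more can be done
None
```

I stood the 30.5 mm bore sleeve (adapter29, for the 29 mm tube in the red ring) upright in the door's upper rack and shut the door fully. The other three sleeves and all four tubes still stood on their spots in the last picture. I handed the job in at about 31.5 s of the 72 s limit; it returned no verdict, and with the door shut the sleeve itself can't be seen.

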